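# Change over the seasoning rack

### The arm

A 6-joint arm with a two-finger parallel gripper is mounted at the origin on the work surface. World frame = base frame: x ahead of the robot, y to its left, z up, the work surface at z = 0. Lengths are in m, angles in rad, forces in N, time in s.
With the tool pointing down it reaches from about 0.375 to 0.975 m from the base axis. Payload 3.8 kg.
Tool frame: the origin (TCP) lies midway between the tips of the shut fingers; the grasp point (between the pads) lies 19 mm behind it; z points along the fingers, y is the line along which they close (so a half turn about z gives the same grasp; the last joint's range is limited). The gripper opens to 85 mm and grips with 20 to 120 N. Pads are 22 mm wide; open, the fingers measure 114 mm over their backs; the gripper's body (76 mm by 85 mm) begins 54 mm behind the grasp point. The pads swing forward as they close: fully open they stand 13 mm farther back than shut.
Start: joints at [-0.037, 0.264, 1.604, -0, 1.274, -0.037], TCP at [0.675, -0, 0.231] pointing down, gripper open.
Joint ranges: [-2.63, 2.63], [-0.94, 2.18], [0.31, 2.57], [-1.31, 4.45], [0, 2.66], [-2.55, 2.55]. Speed limits (rad/s): [2.57, 2.57, 3.14, 3.14, 3.14, 3.14].

### API

Orientations are given as a rotation vector (axis times angle).
In Python, from workcell import bot gives the robot as it stands.
- The arm moves only by the tool step_arm, never from a script. Its argument "motion" is a list of rows, each a list of 5 numbers: the finger opening in cm, from 0 to 8.54, then the shift along the tool's x, y, z in cm, then the turn about the tool's z in degrees. In form: [[claw, dx, dy, dz, twist], ...]. A call has 1 to 20 rows; each row is the pose to reach, as a shift and turn from the pose commanded when the call began, along the tool's axes at that moment; what a row does not reach only later rows make up. A row lasts 1/10 s, in which the tool goes at most 50 mm and 8.59 degrees, less where a joint would pass 70% of its speed; a pose out of reach is approached as far as the arm can. A call with a gripper value outside its range is refused whole. The fingers move at their own pace and stop on an object; "force" is the grip in N (left out, the last holds). Time passes only in rows, so rows that repeat a pose let the fingers close. It gives the time, the measured TCP pose, the force, the opening and the grip force at its end, in the units of the state.
- bot.read_state(): the state, without advancing time (a new reading comes with each control period).
- bot.read_camera(name): name is "scene" or "side" or "wrist"; returns (picture, depth): 420x560x3 uint8, red, green, blue; 420x560 float32, m along the optical axis (not along the pixel's ray), 0 where there is no reading.
- bot.calibration(name): a dict with "mtx" (3x3 intrinsics, pixels), "origin" and "orientation" of the camera in the world; the wrist camera has in their place "T_tool_cam" (4x4, takes a point from camera to tool coordinates, whose origin is the TCP and whose axes are the flange's). Camera axes: x right, y up, looking along -z (the intrinsics and any distortion apply to the point x, -y, -z); pixel columns grow to the right and rows downward; lengths in m; the calibration is good to about 2 mm. A picture is of the moment at which its call begins: read the wrist's pose just before it. calibration takes no time and is no camera call.
- bot.finish_job(): hands the job in; it is judged then, once.
The state is a dict: "time": time; "q": joint angles; "joint_vel": joint speeds; "joint_torque": joint torques, N m; "tool_pos": TCP position; "tcp_rot": TCP orientation; "wrist_force": force on the tool from outside, world axes, zero at the start; "torque": the same for the moment, N m; "width": opening from 0.0 (shut) to 1.0 (fully open); "grip_force": force on a finger pad.
Only numpy, scipy, OpenCV 4.12 (cv2) and the standard library are available. Lean on these libraries where they do the work, as an engineer would, in place of code of your own. Each camera call takes 0.05 s, during which the arm holds its last target. There are 200 camera calls.

### The job

The black shaker rack is due for the dishwasher: move its four seasoning shakers, one at a time, straight across into the clean steel-and-white rack, one to a compartment, in the same left-to-right order as they stand now, so that the cook still finds each by habit. Keep them upright and set each down on the compartment floor without dropping it. Leave the mill, squeeze bottle, sauce cup and brush where they are.

Things in the scene. Friction and masses are not known exactly. Their poses are not given: they have to be found in the camera images.
- red_shaker_mid (a point): dredger shaker: steel can with red screw lid and red band, round, 54 mm diameter (lid 55 mm), 108 mm tall, about 0.15 to 0.31 kg, standing upright and loose in a compartment of the old rack. The point is its centre, 54 mm above its underside; z is up the shaker. Steel can from the underside up to 83 mm, lid above that.
- yellow_shaker_mid (a point): dredger shaker: steel can with yellow screw lid and yellow band, round, 54 mm diameter (lid 55 mm), 108 mm tall, about 0.15 to 0.31 kg, standing upright and loose in a compartment of the old rack. The point is its centre, 54 mm above its underside; z is up the shaker. Steel can from the underside up to 83 mm, lid above that.
- green_shaker_mid (a point): dredger shaker: steel can with green screw lid and green band, round, 54 mm diameter (lid 55 mm), 108 mm tall, about 0.15 to 0.31 kg, standing upright and loose in a compartment of the old rack. The point is its centre, 54 mm above its underside; z is up the shaker. Steel can from the underside up to 83 mm, lid above that.
- blue_shaker_mid (a point): dredger shaker: steel can with blue screw lid and blue band, round, 54 mm diameter (lid 55 mm), 108 mm tall, about 0.15 to 0.31 kg, standing upright and loose in a compartment of the old rack. The point is its centre, 54 mm above its underside; z is up the shaker. Steel can from the underside up to 83 mm, lid above that.
- old_rack: old rack: black wire on a black tray, full at the start. Four compartments, 75 mm square inside, in a row along its y axis (to the robot's left, +-0.16 rad): centres at x = 0, y = -0.12, -0.04, 0.04, 0.12 m; floor 6 mm up. 5 mm wires, tops 39 mm up; end loops 75 mm high. 85 x 353 mm overall. Origin: centre of underside. Fixed.
- clean_rack: clean rack: bright steel wire on a white tray, empty; about 0.2 m nearer the robot or farther than the old one. Four compartments, 75 mm square inside, in a row along its y axis (to the robot's left, +-0.16 rad): centres at x = 0, y = -0.12, -0.04, 0.04, 0.12 m; floor 6 mm up. 5 mm wires, tops 39 mm up; end loops 75 mm high. 85 x 353 mm overall. Origin: centre of underside. Fixed.
- mill_mid (a point): bystander: dark wooden pepper mill, upright, 56 mm diameter, 171 mm tall with its brass knob, standing beyond one end of the racks; the point is on its axis, 80 mm above the table
- squeeze_mid (a point): bystander: orange squeeze bottle with white nozzle, upright, 55 mm diameter, 180 mm tall, standing beyond the other end of the racks; the point is on its axis, 67 mm above the table
- sauce_cup_mid (a point): bystander: small white sauce cup, 42 mm diameter, 28 mm high, standing between the two racks; the point is its centre, 14 mm above the table
- brush: bystander: kitchen brush lying on the table to the robot's left, 210 mm long, under 30 mm high; its origin is at the middle of its length, on the table; its x axis runs along it
There are look-alikes about, which are no part of the job. There is more than one size of the part that bears red_shaker_mid; the job needs the smaller. There is more than one size of the part that bears green_shaker_mid; the job needs the larger.

How it is judged:
By the outcome, as a careful person would: the job done as asked, in the order asked, and still so for the second after the job is handed in, with the robot touching nothing.
It also fails if it takes over 96 s, if anything falls off the work surface, if the arm or the gripper's body presses on something with over 40 N, if the wrist force passes 120 N, or if a joint passes its speed limit or range.

## Working session

There is one attempt and no reset: what is moved stays moved. The work goes in short steps, Python scripts to look and compute and a tool call to move; the robot and the scene stay as the last step left them, time stands still between calls to the robot, and variables do not carry over. Pictures are saved under pics/ and viewed, at most 14 in all, crops included, and the job is handed in when it is done.

Besides the shell and the picture viewer there is one more tool, called after "Call:" as name([rows], argument=value, ...), one row to a line, values as JSON. step_arm: Moves the arm, as the interface text tells. Its arguments: {"type":"object","properties":{"motion":{"type":"array","items":{"type":"array","items":{"type":"number"}}},"force":{"type":"number"}},"required":["motion"]}

```bash
mkdir -p pics; ls; cat > h.py <<'E'
import numpy as np, cv2
from scipy.spatial.transform import Rotation as R
from workcell import bot
def shot(n,f):
    s=bot.read_state(); p,d=bot.read_camera(n); c=bot.calibration(n)
    cv2.imwrite('pics/'+f+'.png',p[:,:,::-1]); 
    K=np.array(c['mtx']);h,w=d.shape
    v,u=np.mgrid[:h,:w]; uv=np.stack([u,v],-1).reshape(-1,1,2).astype(float)
    n_=cv2.undistortPoints(uv,K,np.array(c.get('dist',c.get('distortion',np.zeros(5))),float)).reshape(h,w,2)
    P=np.stack([n_[...,0]*d,-n_[...,1]*d,-d],-1)
    if 'origin' in c:
        o=np.array(c['orientation'],float); M=R.from_rotvec(o).as_matrix() if o.size==3 else o.reshape(3,3); t=np.array(c['origin'])
    else:
        T=np.array(c['T_tool_cam']);Q=R.from_rotvec(s['tcp_rot']).as_matrix(); M=Q@T[:3,:3]; t=Q@T[:3,3]+s['tool_pos']
    W=P@M.T+t; W[d==0]=np.nan
    np.save('pics/'+f+'.npy',W); return p,W
E
python3 - <<'E'
from h import *
for n in('scene','side','wrist'):
    print({k:np.round(v,3).tolist() if not isinstance(v,str) else v for k,v in bot.calibration(n).items()})
    shot(n,n+'0')
print(bot.read_state())
E
```

```text
pics
{'mtx': [[415.971, 0.0, 273.083], [0.0, 415.971, 207.996], [0.0, 0.0, 1.0]], 'origin': [1.256, -0.102, 0.739], 'orientation': [0.736, 0.584, 1.3]}
{'mtx': [[461.208, 0.0, 277.447], [0.0, 461.208, 209.603], [0.0, 0.0, 1.0]], 'origin': [0.096, -0.672, 0.632], 'orientation': [0.95, -0.25, -0.482]}
{'mtx': [[293.389, 0.0, 277.569], [0.0, 293.389, 210.538], [0.0, 0.0, 1.0]], 'T_tool_cam': [[0.0, 0.945, 0.326, 0.085], [1.0, 0.0, -0.001, 0.001], [-0.001, 0.326, -0.945, -0.143], [0.0, 0.0, 0.0, 1.0]]}
{'time': 0.15, 'q': array([-3.69593549e-02,  2.64600881e-01,  1.60508812e+00, -2.93898528e-05,
        1.27375465e+00, -3.69381383e-02]), 'joint_vel': array([-0.00044837, -0.0017356 , -0.0052716 ,  0.00036023, -0.00081067,
        0.00026491]), 'joint_torque': array([-4.44535381e-04, -5.15905774e+01, -3.67958951e+01, -2.06692371e-04,
        8.09489022e-03,  2.50629785e-05]), 'tool_pos': array([ 6.74400421e-01, -2.95217266e-05,  2.30219036e-01]), 'tcp_rot': array([-2.22050945e+00, -2.22048150e+00,  2.01007051e-03]), 'wrist_force': array([-0.49178703,  0.37885757,  0.95465863]), 'torque': array([ 0.04443764, -0.04850412,  0.02537059]), 'grip_force': 0.0, 'width': 1.0021424999564528}
```

View pics/scene0.png

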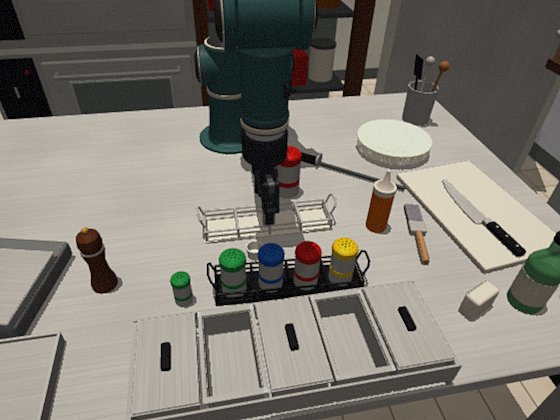

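View pics/side0.png

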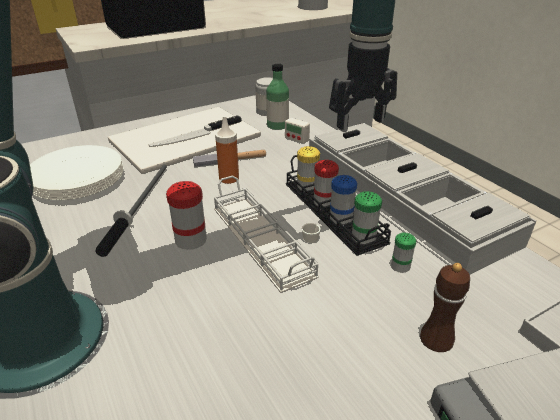

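View pics/wrist0.png

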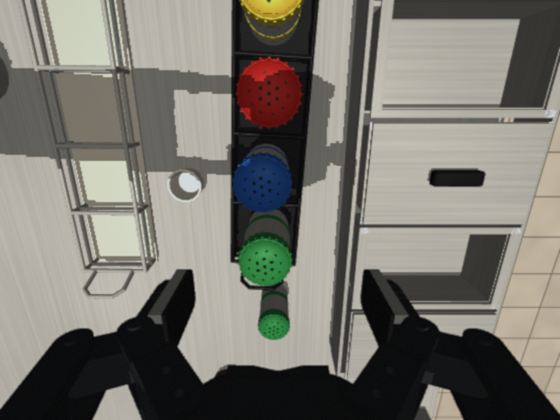

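The robot's left-to-right order (+y first) is yellow, red, blue, green. The clean rack is the nearer one. The large red shaker and the small green one are decoys. Next I'll measure positions from the merged point cloud.

```bash
cat > top.py <<'E'
from h import *
def load(names):
    W=[];C=[]
    for n in names:
        W.append(np.load(f'pics/{n}.npy').reshape(-1,3)); C.append(cv2.imread(f'pics/{n}.png').reshape(-1,3))
    W=np.vstack(W);C=np.vstack(C);k=np.isfinite(W[:,0]);return W[k],C[k]
E
python3 - <<'E'
from top import *
for n in('scene0','side0','wrist0'):
    W,C=load([n])
    hsv=cv2.cvtColor(C[None],cv2.COLOR_BGR2HSV)[0].astype(int)
    box=(W[:,0]>.3)&(W[:,0]<.95)&(abs(W[:,1])<.45)
    t=box&(abs(W[:,2])<.012); print(n,'table z',np.median(W[t,2]))
    for nm,lo,hi in(('red',-6,6),('yel',20,33),('grn',50,85),('blu',100,125)):
        h=(hsv[:,0]+90)%180-90 if nm=='red' else hsv[:,0]
        m=box&(h>=lo)&(h<=hi)&(hsv[:,1]>120)&(hsv[:,2]>50)&(W[:,2]>.085)
        if nm=='red': m&=W[:,0]>.55
        if m.sum()<30: continue
        P=W[m]; zt=np.percentile(P[:,2],97); Q=P[P[:,2]>zt-.008]
        (c,r)=cv2.minEnclosingCircle(Q[:,:2].astype(np.float32))
        print(nm,m.sum(),'ztop',zt.round(4),'med',np.median(Q,0).round(4),'circ',np.round(c,4),round(r,4))
W,C=load(['scene0','side0','wrist0'])
# top map: x .3..1 , y -.45...45 ; 2mm/px? 1.2px/mm
s=850;x0,y0=.3,-.42
k=(W[:,0]>x0)&(W[:,0]<x0+.68)&(abs(W[:,1])<.42)&(W[:,2]<.2)&(W[:,2]>-.02)
W,C=W[k],C[k];o=np.argsort(W[:,2]);W,C=W[o],C[o]
im=np.zeros((590,720,3),np.uint8)
r=np.clip(589-(W[:,0]-x0)*s,0,589).astype(int);c=np.clip((.42-W[:,1])*s,0,719).astype(int)
im[r,c]=cv2.applyColorMap(np.clip(W[:,2]*1700+10,0,255).astype(np.uint8)[:,None],cv2.COLORMAP_JET)[:,0]
cv2.imwrite('pics/top0.png',im)
E
```

```text
scene0 table z 1.6464323176812456e-05
red 506 ztop 0.3619 med [0.69   0.0354 0.374 ] circ [0.6907 0.034 ] 0.0071
yel 490 ztop 0.1146 med [0.6748 0.1748 0.1121] circ [ 0.6374 -0.0704] 0.2753
grn 489 ztop 0.5945 med [ 0.7119 -0.0071  0.596 ] circ [ 0.7139 -0.0013] 0.0532
blu 492 ztop 0.1146 med [0.6669 0.0173 0.1118] circ [0.6638 0.0176] 0.0261
side0 table z 0.0005965976847219778
red 358 ztop 0.1155 med [0.6618 0.0887 0.1127] circ [ 0.6147 -0.1175] 0.2421
yel 315 ztop 0.1154 med [0.6642 0.1686 0.1128] circ [ 0.6379 -0.0772] 0.2766
grn 431 ztop 0.115 med [ 0.6555 -0.0709  0.1126] circ [ 0.6576 -0.0679] 0.027
blu 389 ztop 0.1152 med [0.6542 0.0112 0.1126] circ [0.6575 0.015 ] 0.0267
wrist0 table z 0.00040507575797393836
red 3520 ztop 0.1148 med [0.6682 0.0984 0.1124] circ [0.6684 0.0972] 0.0277
yel 1200 ztop 0.1133 med [0.6703 0.1585 0.1102] circ [0.6702 0.1634] 0.0233
grn 2012 ztop 0.1144 med [ 0.6626 -0.0587  0.1121] circ [ 0.6612 -0.0621] 0.0278
blu 2668 ztop 0.1146 med [0.6611 0.0211 0.1122] circ [0.6599 0.0187] 0.0275
```

View pics/top0.png

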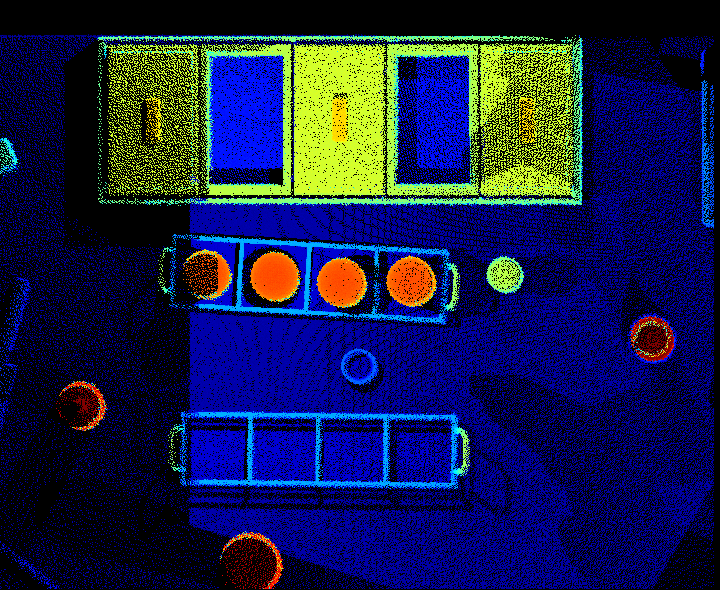

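The map is consistent with the sizes given. Next I'll fit the racks' wire tops and the lids for each camera.

```bash
cat > fit.py <<'E'
from top import *
from scipy.optimize import least_squares
def rack(W,g):
    k=(W[:,2]>.033)&(W[:,2]<.043)&(abs(W[:,0]-g[0])<.07)&(abs(W[:,1]-g[1])<.2);P=W[k,:2]
    def f(p):
        c,s=np.cos(p[2]),np.sin(p[2]);d=P-p[:2];x=d@[c,s];y=d@[-s,c]
        D=[np.hypot(abs(x)-.04,np.maximum(abs(y)-.16,0))]+[np.hypot(y-q,np.maximum(abs(x)-.04,0)) for q in(-.16,-.08,0,.08,.16)]
        return np.minimum.reduce(D)
    r=least_squares(f,g,loss='soft_l1',f_scale=.002,x_scale=[.01,.01,.05]);return r.x,len(P),np.median(f(r.x))
def lid(W,g):
    k=(W[:,2]>.104)&(W[:,2]<.120)&(np.hypot(*(W[:,:2]-g).T)<.039);P=W[k,:2]
    # coverage centre: place a 27.5mm disc to hold most points, balanced
    f=lambda p:np.maximum(np.hypot(*(P-p).T)-.0265,0)
    r=least_squares(f,np.array(g));return r.x,len(P)
if __name__=='__main__':
    for names in(['scene0'],['side0'],['wrist0'],['scene0','side0','wrist0']):
        W,_=load(names);print(names)
        for n,g in(('old',[.662,.055,-.06]),('clean',[.46,.043,-.02])):
            x,m,e=rack(W,g);print(n,x.round(4),m,e.round(4))
            if n=='old' or len(names)==3:
                c,s=np.cos(x[2]),np.sin(x[2]);print('  comps',[np.round(x[:2]+[-s*q,c*q],4).tolist() for q in(.12,.04,-.04,-.12)])
        for n,g in(('y',[.671,.172]),('r',[.667,.095]),('b',[.66,.017]),('g',[.66,-.065])):print(n,*lid(W,g))
    k=(W[:,0]>.755)&(W[:,0]<.95)&(abs(W[:,1])<.3);print('bin z',np.percentile(W[k,2],[50,99]))
    k=(W[:,0]>.3)&(W[:,0]<.38)&(abs(W[:,1]-.126)<.06)&(W[:,2]>.05);print('decoy',W[k].max(0),W[k].min(0))
E
python3 fit.py
```

```text
['scene0']
old [ 0.6646  0.0579 -0.059 ] 999 0.0022
  comps [[0.6717, 0.1776], [0.667, 0.0978], [0.6623, 0.0179], [0.6576, -0.0619]]
clean [ 0.4644  0.0456 -0.0104] 584 0.0012
y [0.6714562 0.1772273] 380
r [0.66872557 0.09707343] 394
b [0.66202465 0.01828885] 406
g [ 0.66326057 -0.0632754 ] 424
['side0']
old [ 0.6655  0.0594 -0.062 ] 685 0.0049
  comps [[0.6729, 0.1791], [0.668, 0.0993], [0.663, 0.0195], [0.658, -0.0604]]
clean [ 0.4618  0.0436 -0.0115] 865 0.0011
y [0.66705272 0.17450199] 217
r [0.66511736 0.09408286] 253
b [0.65803816 0.01495941] 282
g [ 0.65912319 -0.06607457] 339
['wrist0']
old [ 0.6653  0.0577 -0.0585] 3352 0.0013
  comps [[0.6723, 0.1775], [0.6676, 0.0976], [0.663, 0.0177], [0.6583, -0.0621]]
clean [ 0.4646  0.0464 -0.0115] 4036 0.0011
y [0.671 0.172] 966
r [0.66776733 0.09764297] 3553
b [0.66053614 0.0189685 ] 2644
g [ 0.66206732 -0.06246527] 2029
['scene0', 'side0', 'wrist0']
old [ 0.6652  0.0578 -0.0589] 5036 0.0015
  comps [[0.6723, 0.1776], [0.6676, 0.0977], [0.6629, 0.0179], [0.6582, -0.062]]
clean [ 0.4643  0.0457 -0.0122] 5485 0.0013
  comps [[0.4658, 0.1657], [0.4648, 0.0857], [0.4638, 0.0057], [0.4628, -0.0743]]
y [0.66952102 0.1762663 ] 1563
r [0.6675345  0.09712211] 4200
b [0.66041432 0.01845796] 3332
g [ 0.66173366 -0.06323941] 2792
bin z [0.06996595 0.09258941]
decoy [0.36736634 0.16098344 0.14238047] [0.30007778 0.08691183 0.05000232]
```

Call:
step_arm([
  [8.54,4,0,2,0],
  [8.54,8,-0.2,4,0],
  [8.54,12,-0.4,6,0],
  [8.54,16,-0.4,7,0],
  [8.54,17.6,-0.4,8,0],
  [8.54,17.6,-0.4,10,0],
  [8.54,17.6,-0.4,12,0],
  [8.54,17.6,-0.4,14,0],
  [8.54,17.6,-0.4,15.5,0],
  [8.54,17.6,-0.4,16.7,0],
  [8.54,17.6,-0.4,17.6,0],
  [8.54,17.6,-0.4,17.6,0],
  [8.54,17.6,-0.4,17.6,0],
], force=40)

```text
time: 1.45
tool_pos: [0.6714, 0.1759, 0.0557]
tcp_rot: [2.221, 2.221, 0.001]
wrist_force: [-0.5, 0.5, 1.0]
width: 1.0
grip_force: 0.0
```

```bash
python3 - <<'E'
from h import *
s=bot.read_state();print(s['tool_pos'],s['tcp_rot'],s['wrist_force'])
shot('side','side1')
a=cv2.imread('pics/side1.png')[100:300,200:440];cv2.imwrite('pics/side1c.png',cv2.resize(a,None,fx=3,fy=3))
E
```

```text
[0.67140556 0.17592843 0.05567099] [2.22138271e+00 2.22102084e+00 7.50881496e-04] [-0.46395784  0.53012948  0.99948281]
```

View pics/side1c.png

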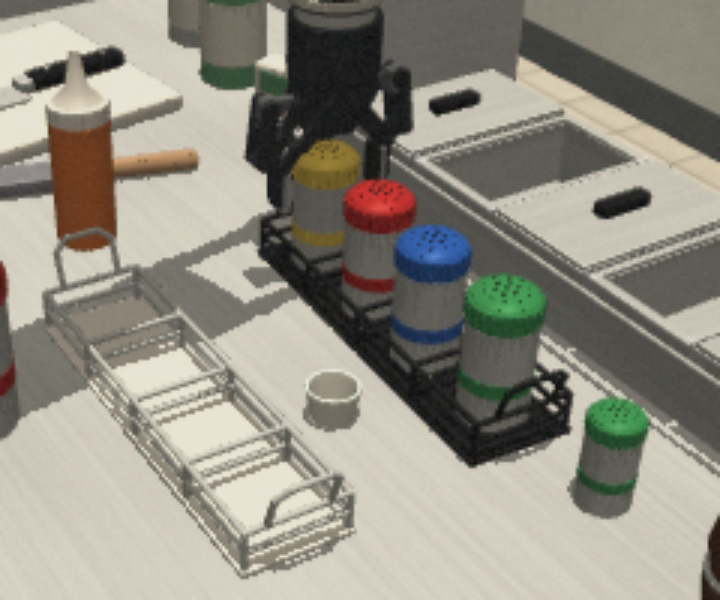

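The fingers straddle the yellow shaker (crop ~325,190) on either side of the can, and nothing is touching. I'll close and make a small test lift.

Call:
step_arm([
  [4.5,0,0,0,0],
  [4.5,0,0,0,0],
  [4.5,0,0,0,0],
  [4.5,0,0,0,0],
  [4.5,0,0,0,0],
  [4.5,0,0,0,0],
  [4.5,0,0,0,0],
  [4.5,0,0,0,0],
  [4.5,0,0,-0.5,0],
  [4.5,0,0,-1,0],
  [4.5,0,0,-2,0],
  [4.5,0,0,-2,0],
], force=40)

```text
time: 2.7
tool_pos: [0.6723, 0.1762, 0.0771]
tcp_rot: [2.22, 2.22, 0.004]
wrist_force: [0.8, 0.1, -1.9]
width: 0.636
grip_force: 42.2
```

Call:
step_arm([
  [4.5,0,0,-2,0],
  [4.5,0,0,-4,0],
  [4.5,0,-1,-5,0],
  [4.5,0,-3.5,-5,0],
  [4.5,-0.3,-6.5,-5,0],
  [4.5,-0.5,-9.5,-5,0],
  [4.5,-0.8,-12.5,-5,0],
  [4.5,-1,-15.5,-5,0],
  [4.5,-1,-18.5,-5,0],
  [4.5,-1,-20,-5,0],
  [4.5,-1,-20.5,-4.5,0],
  [4.5,-1,-20.5,-3,0],
  [4.5,-1,-20.5,-1.5,0],
  [4.5,-1,-20.5,0,0],
  [4.5,-1,-20.5,0.8,0],
  [4.5,-1,-20.5,1.4,0],
  [4.5,-1,-20.5,1.6,0],
  [4.5,-1,-20.5,1.6,0],
])

```text
time: 4.5
tool_pos: [0.4663, 0.166, 0.0593]
tcp_rot: [2.221, 2.221, 0.0]
wrist_force: [0.5, 0.3, -2.3]
width: 0.629
grip_force: 42.7
```

```bash
python3 - <<'E'
from h import *
s=bot.read_state();print(s['tool_pos'],s['wrist_force'])
shot('side','side2')
a=cv2.imread('pics/side2.png')[100:300,160:400];cv2.imwrite('pics/side2c.png',cv2.resize(a,None,fx=3,fy=3))
E
```

```text
[0.46634772 0.16604742 0.05927399] [ 0.54281825  0.28769821 -2.2961498 ]
```

View pics/side2c.png

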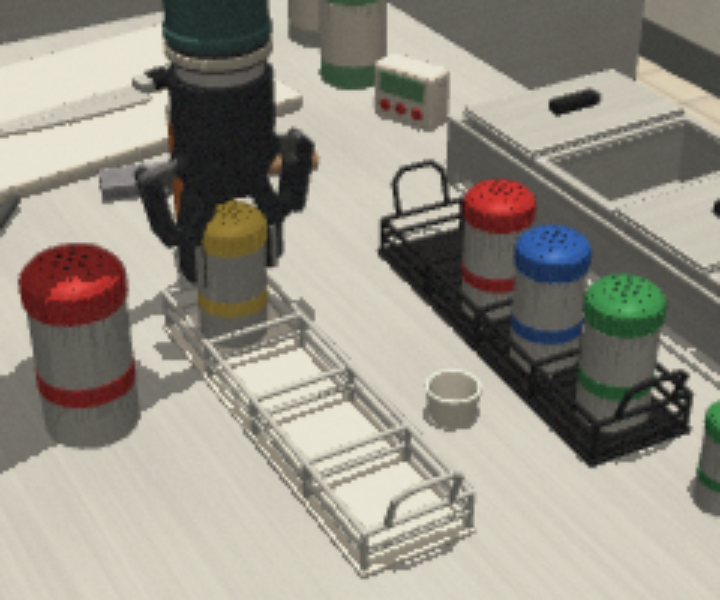

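The yellow shaker is inside the left compartment (crop ~235,280), upright and about 4 mm above the floor. I'll ease it down.

Call:
step_arm([
  [4.5,0,0,0.1,0],
  [4.5,0,0,0.2,0],
  [4.5,0,0,0.3,0],
  [4.5,0,0,0.35,0],
  [4.5,0,0,0.4,0],
  [4.5,0,0,0.4,0],
])

```text
time: 5.15
tool_pos: [0.4662, 0.1662, 0.0563]
tcp_rot: [2.221, 2.221, 0.0]
wrist_force: [-2.5, -0.1, 6.7]
width: 0.633
grip_force: 43.2
```

Contact with the floor shows as +9 N. I'll release, rise and go to red.

Call:
step_arm([
  [8.54,0,0,0.4,0],
  [8.54,0,0,0.4,0],
  [8.54,0,0,0.4,0],
  [8.54,0,0,0.4,0],
  [8.54,0,0,0.4,0],
  [8.54,0,0,-0.5,0],
  [8.54,0,0,-2.5,0],
  [8.54,0,0,-5.5,0],
  [8.54,0,0,-8.5,0],
  [8.54,0,0,-11,0],
  [8.54,0,0,-11,0],
])

```text
time: 6.25
tool_pos: [0.4693, 0.167, 0.1705]
tcp_rot: [2.218, 2.218, 0.013]
wrist_force: [0.3, 0.5, 0.2]
width: 0.997
grip_force: 0.0
```

Call:
step_arm([
  [8.54,-1,4,0,0],
  [8.54,-2.5,8,0,0],
  [8.54,-4,12,0,0],
  [8.54,-5.5,16,0,0],
  [8.54,-6.9,19.5,0,0],
  [8.54,-6.9,20.1,0,0],
  [8.54,-6.9,20.1,2,0],
  [8.54,-6.9,20.1,4.5,0],
  [8.54,-6.9,20.1,7,0],
  [8.54,-6.9,20.1,9,0],
  [8.54,-6.9,20.1,10.4,0],
  [8.54,-6.9,20.1,11,0],
  [8.54,-6.9,20.1,11,0],
])

```text
time: 7.55
tool_pos: [0.666, 0.0971, 0.0542]
tcp_rot: [-2.22, -2.221, 0.002]
wrist_force: [1.1, -0.9, -0.3]
width: 0.996
grip_force: 0.0
```

Call:
step_arm([
  [4.5,0,0,0,0],
  [4.5,0,0,0,0],
  [4.5,0,0,0,0],
  [4.5,0,0,0,0],
  [4.5,0,0,0,0],
  [4.5,0,0,0,0],
  [4.5,0,0,0,0],
  [4.5,0,0,0,0],
  [4.5,0,0,-0.5,0],
  [4.5,0,0,-1,0],
  [4.5,0,0,-2,0],
  [4.5,0,0,-2,0],
], force=40)

```text
time: 8.75
tool_pos: [0.6682, 0.0971, 0.077]
tcp_rot: [2.22, 2.22, 0.003]
wrist_force: [-0.0, -0.2, -2.0]
width: 0.628
grip_force: 42.6
```

```bash
python3 - <<'E'
from h import *
s=bot.read_state();print(s['tool_pos'],s['wrist_force'],s['width'])
shot('side','side3')
a=cv2.imread('pics/side3.png')[100:300,160:400];cv2.imwrite('pics/side3c.png',cv2.resize(a,None,fx=3,fy=3))
E
```

```text
[0.66823671 0.09710187 0.0770265 ] [-0.04656896 -0.21457014 -1.9722375 ] 0.627896504232189
```

View pics/side3c.png

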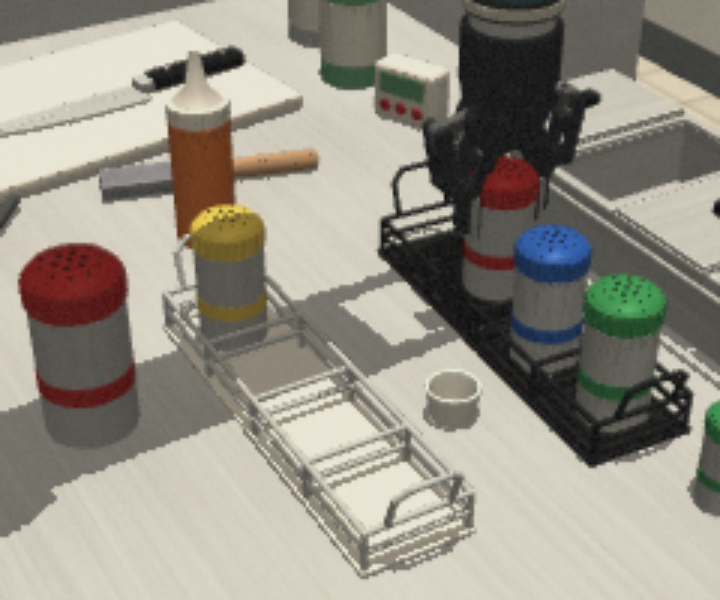

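Yellow stands upright in its compartment (crop ~230,270), and red is held clear of the old rack (~505,230). Next is placing red.

Call:
step_arm([
  [4.5,0,0,-2,0],
  [4.5,0,0,-4,0],
  [4.5,0,-1,-5,0],
  [4.5,0,-3.5,-5,0],
  [4.5,-0.3,-6.5,-5,0],
  [4.5,-0.5,-9.5,-5,0],
  [4.5,-0.8,-12.5,-5,0],
  [4.5,-1.1,-15.5,-5,0],
  [4.5,-1.1,-18.5,-5,0],
  [4.5,-1.1,-20,-5,0],
  [4.5,-1.1,-20.2,-4.5,0],
  [4.5,-1.1,-20.2,-3,0],
  [4.5,-1.1,-20.2,-1.5,0],
  [4.5,-1.1,-20.2,0,0],
  [4.5,-1.1,-20.2,0.8,0],
  [4.5,-1.1,-20.2,1.4,0],
  [4.5,-1.1,-20.2,1.6,0],
  [4.5,-1.1,-20.2,1.6,0],
])

```text
time: 10.6
tool_pos: [0.4654, 0.086, 0.0593]
tcp_rot: [2.221, 2.221, 0.0]
wrist_force: [-0.0, 0.1, -2.0]
width: 0.629
grip_force: 43.2
```

Call:
step_arm([
  [4.5,0,0,0.1,0],
  [4.5,0,0,0.2,0],
  [4.5,0,0,0.3,0],
  [4.5,0,0,0.35,0],
  [4.5,0,0,0.4,0],
  [4.5,0,0,0.4,0],
])

```text
time: 11.2
tool_pos: [0.4655, 0.0861, 0.057]
tcp_rot: [2.221, 2.221, 0.001]
wrist_force: [-4.6, -0.8, 9.0]
width: 0.631
grip_force: 43.9
```

Call:
step_arm([
  [8.54,0,0,0,0],
  [8.54,0,0,0,0],
  [8.54,0,0,0,0],
  [8.54,0,0,0,0],
  [8.54,0,0,0,0],
  [8.54,0,0,-0.5,0],
  [8.54,0,0,-2.5,0],
  [8.54,0,0,-5.5,0],
  [8.54,0,0,-8.5,0],
  [8.54,0,0,-11,0],
  [8.54,0,0,-11,0],
])

```text
time: 12.3
tool_pos: [0.4682, 0.0864, 0.17]
tcp_rot: [2.218, 2.218, 0.011]
wrist_force: [0.6, 0.0, 0.5]
width: 0.992
grip_force: 0.0
```

Call:
step_arm([
  [8.54,-1,4,0,0],
  [8.54,-2.5,8,0,0],
  [8.54,-4,12,0,0],
  [8.54,-5.5,16,0,0],
  [8.54,-6.7,19,0,0],
  [8.54,-6.7,19.5,0,0],
  [8.54,-6.7,19.5,2,0],
  [8.54,-6.7,19.5,4.5,0],
  [8.54,-6.7,19.5,7,0],
  [8.54,-6.7,19.5,9,0],
  [8.54,-6.7,19.5,10.4,0],
  [8.54,-6.7,19.5,11,0],
  [8.54,-6.7,19.5,11,0],
])

```text
time: 13.6
tool_pos: [0.659, 0.0192, 0.0542]
tcp_rot: [-2.22, -2.22, 0.002]
wrist_force: [-0.4, -0.0, -0.1]
width: 0.997
grip_force: 0.0
```

Call:
step_arm([
  [4.5,0,0,0,0],
  [4.5,0,0,0,0],
  [4.5,0,0,0,0],
  [4.5,0,0,0,0],
  [4.5,0,0,0,0],
  [4.5,0,0,0,0],
  [4.5,0,0,0,0],
  [4.5,0,0,0,0],
  [4.5,0,0,-0.5,0],
  [4.5,0,0,-1,0],
  [4.5,0,0,-2,0],
  [4.5,0,0,-2,0],
], force=40)

```text
time: 14.8
tool_pos: [0.6613, 0.019, 0.0772]
tcp_rot: [2.22, 2.22, 0.003]
wrist_force: [-0.1, 0.2, -1.4]
width: 0.626
grip_force: 42.3
```

```bash
python3 - <<'E'
from h import *
s=bot.read_state();print(s['tool_pos'],s['wrist_force'],s['width'])
shot('side','side4')
a=cv2.imread('pics/side4.png')[100:300,160:400];cv2.imwrite('pics/side4c.png',cv2.resize(a,None,fx=3,fy=3))
E
```

```text
[0.66131473 0.01899784 0.07717539] [-0.06313489  0.19865928 -1.35910186] 0.6259744420526552
```

View pics/side4c.png

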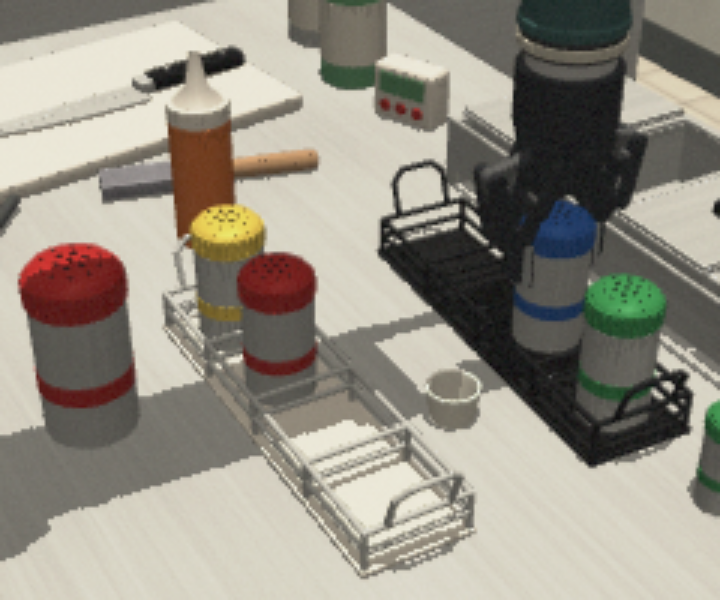

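Red stands upright in the second compartment (crop ~277,330) and blue is lifted (~550,280). Next is placing blue.

Call:
step_arm([
  [4.5,0,0,-2,0],
  [4.5,0,0,-4,0],
  [4.5,0,-1,-5,0],
  [4.5,0,-3.5,-5,0],
  [4.5,-0.3,-6.5,-5,0],
  [4.5,-0.5,-9.5,-5,0],
  [4.5,-0.8,-12.5,-5,0],
  [4.5,-1.3,-15.5,-5,0],
  [4.5,-1.3,-18,-5,0],
  [4.5,-1.3,-19.5,-5,0],
  [4.5,-1.3,-19.7,-4.5,0],
  [4.5,-1.3,-19.7,-3,0],
  [4.5,-1.3,-19.7,-1.5,0],
  [4.5,-1.3,-19.7,0,0],
  [4.5,-1.3,-19.7,0.8,0],
  [4.5,-1.3,-19.7,1.4,0],
  [4.5,-1.3,-19.7,1.6,0],
  [4.5,-1.3,-19.7,1.6,0],
])

```text
time: 16.65
tool_pos: [0.4633, 0.006, 0.0593]
tcp_rot: [2.221, 2.221, 0.0]
wrist_force: [-0.0, -0.2, -1.0]
width: 0.632
grip_force: 42.7
```

Call:
step_arm([
  [4.5,0,0,0.1,0],
  [4.5,0,0,0.2,0],
  [4.5,0,0,0.3,0],
  [4.5,0,0,0.35,0],
  [4.5,0,0,0.4,0],
  [4.5,0,0,0.4,0],
])

```text
time: 17.25
tool_pos: [0.4635, 0.006, 0.0569]
tcp_rot: [2.221, 2.221, 0.001]
wrist_force: [-3.7, -1.0, 9.4]
width: 0.631
grip_force: 43.4
```

Call:
step_arm([
  [8.54,0,0,0,0],
  [8.54,0,0,0,0],
  [8.54,0,0,0,0],
  [8.54,0,0,0,0],
  [8.54,0,0,0,0],
  [8.54,0,0,-0.5,0],
  [8.54,0,0,-2.5,0],
  [8.54,0,0,-5.5,0],
  [8.54,0,0,-8.5,0],
  [8.54,0,0,-11,0],
  [8.54,0,0,-11,0],
])

```text
time: 18.35
tool_pos: [0.4663, 0.0059, 0.17]
tcp_rot: [2.217, 2.217, 0.009]
wrist_force: [0.2, -0.5, 0.3]
width: 0.999
grip_force: 0.0
```

Call:
step_arm([
  [8.54,-1,4,0,0],
  [8.54,-2.5,8,0,0],
  [8.54,-4,12,0,0],
  [8.54,-5.5,16,0,0],
  [8.54,-6.9,19.4,0,0],
  [8.54,-6.9,19.9,0,0],
  [8.54,-6.9,19.9,2,0],
  [8.54,-6.9,19.9,4.5,0],
  [8.54,-6.9,19.9,7,0],
  [8.54,-6.9,19.9,9,0],
  [8.54,-6.9,19.9,10.4,0],
  [8.54,-6.9,19.9,11,0],
  [8.54,-6.9,19.9,11,0],
])

```text
time: 19.65
tool_pos: [0.6609, -0.0627, 0.0542]
tcp_rot: [-2.22, -2.22, 0.002]
wrist_force: [0.0, -0.3, -0.0]
width: 0.997
grip_force: 0.0
```

Call:
step_arm([
  [4.5,0,0,0,0],
  [4.5,0,0,0,0],
  [4.5,0,0,0,0],
  [4.5,0,0,0,0],
  [4.5,0,0,0,0],
  [4.5,0,0,0,0],
  [4.5,0,0,0,0],
  [4.5,0,0,0,0],
  [4.5,0,0,-0.5,0],
  [4.5,0,0,-1,0],
  [4.5,0,0,-2,0],
  [4.5,0,0,-2,0],
], force=40)

```text
time: 20.85
tool_pos: [0.6632, -0.0632, 0.0771]
tcp_rot: [2.22, 2.22, 0.003]
wrist_force: [0.4, -0.4, -2.1]
width: 0.632
grip_force: 42.3
```

```bash
python3 - <<'E'
from h import *
s=bot.read_state();print(s['tool_pos'],s['wrist_force'],s['width'])
shot('side','side5')
a=cv2.imread('pics/side5.png')[100:300,160:400];cv2.imwrite('pics/side5c.png',cv2.resize(a,None,fx=3,fy=3))
E
```

```text
[ 0.66323345 -0.0631525   0.07706374] [ 0.35894302 -0.37110096 -2.13537791] 0.6322048758200693
```

View pics/side5c.png

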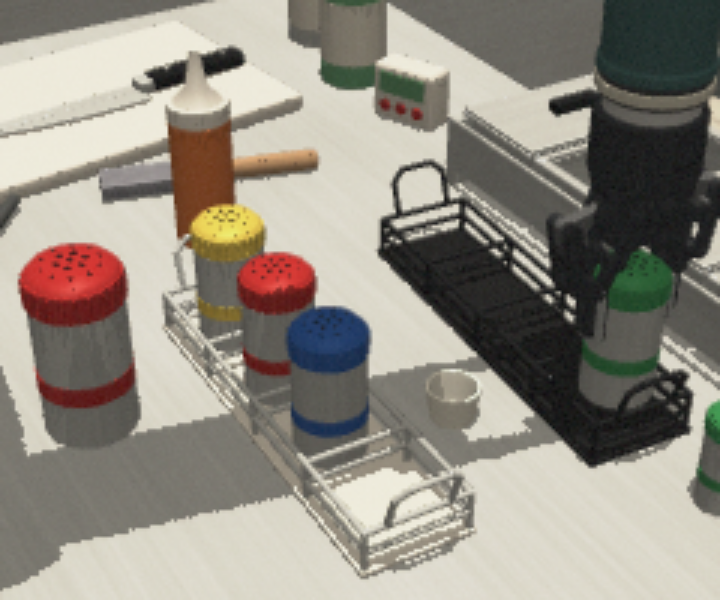

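Blue stands in the third compartment (crop ~328,380) and green is lifted (~630,330). Next is placing green.

Call:
step_arm([
  [4.5,0,0,-2,0],
  [4.5,0,0,-4,0],
  [4.5,0,-1,-5,0],
  [4.5,0,-3.5,-5,0],
  [4.5,-0.3,-6.5,-5,0],
  [4.5,-0.5,-9.5,-5,0],
  [4.5,-0.8,-12.5,-5,0],
  [4.5,-1.1,-15.5,-5,0],
  [4.5,-1.1,-18.3,-5,0],
  [4.5,-1.1,-19.7,-5,0],
  [4.5,-1.1,-19.9,-4.5,0],
  [4.5,-1.1,-19.9,-3,0],
  [4.5,-1.1,-19.9,-1.5,0],
  [4.5,-1.1,-19.9,0,0],
  [4.5,-1.1,-19.9,0.8,0],
  [4.5,-1.1,-19.9,1.4,0],
  [4.5,-1.1,-19.9,1.6,0],
  [4.5,-1.1,-19.9,1.6,0],
])

```text
time: 22.7
tool_pos: [0.4633, -0.074, 0.0593]
tcp_rot: [2.221, 2.221, 0.0]
wrist_force: [-0.5, -0.1, -2.0]
width: 0.635
grip_force: 42.7
```

Call:
step_arm([
  [4.5,0,0,0.1,0],
  [4.5,0,0,0.2,0],
  [4.5,0,0,0.3,0],
  [4.5,0,0,0.35,0],
  [4.5,0,0,0.4,0],
  [4.5,0,0,0.4,0],
])

```text
time: 23.3
tool_pos: [0.4635, -0.0742, 0.0569]
tcp_rot: [2.221, 2.221, 0.0]
wrist_force: [-4.2, 0.2, 8.8]
width: 0.634
grip_force: 43.5
```

Call:
step_arm([
  [8.54,0,0,0,0],
  [8.54,0,0,0,0],
  [8.54,0,0,0,0],
  [8.54,0,0,0,0],
  [8.54,0,0,0,0],
  [8.54,0,0,-0.5,0],
  [8.54,0,0,-2.5,0],
  [8.54,0,0,-5.5,0],
  [8.54,0,0,-8.5,0],
  [8.54,0,0,-12,0],
  [8.54,0,4,-15,0],
  [8.54,0,8,-17,0],
  [8.54,0,12,-17,0],
  [8.54,0,16,-17,0],
  [8.54,0,16,-17,0],
  [8.54,0,16,-17,0],
  [8.54,0,16,-17,0],
])

```text
time: 25.0
tool_pos: [0.6218, -0.0739, 0.225]
tcp_rot: [-2.221, -2.221, 0.002]
wrist_force: [-0.6, -0.3, 0.6]
width: 1.002
grip_force: 0.0
```

```bash
python3 - <<'E'
from fit import *
shot('side','side6');shot('scene','scene6')
for n in('side6','scene6'):
    W,_=load([n])
    for c,g in(('y',[.466,.166]),('r',[.465,.086]),('b',[.4635,.006]),('g',[.4635,-.074])):
        k=(np.hypot(*(W[:,:2]-g).T)<.025)&(W[:,2]<.14)
        print(n,c,*lid(W,g),np.percentile(W[k,2],98).round(4))
a=cv2.imread('pics/side6.png')[100:380,160:460];cv2.imwrite('pics/side6c.png',cv2.resize(a,None,fx=2,fy=2))
E
```

```text
side6 y [0.46350197 0.16408032] 276 0.1154
side6 r [0.46354485 0.08284197] 314 0.1156
side6 b [0.46144037 0.00222743] 368 0.1153
side6 g [ 0.46103255 -0.07717168] 433 0.1154
scene6 y [0.46857661 0.16771923] 242 0.1148
scene6 r [0.46740205 0.08567541] 255 0.1152
scene6 b [0.46547507 0.00458632] 264 0.1148
scene6 g [ 0.46417496 -0.07633073] 100 0.1141
```

View pics/side6c.png

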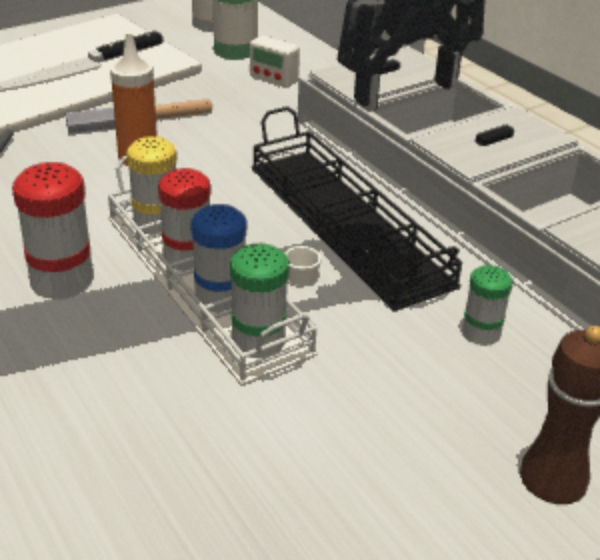

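All four stand upright on the floor of the clean rack in the right order, with tops at 114–115 mm. The bystanders have not moved and the gripper is clear.

```bash
python3 -c "
from workcell import bot
print(bot.finish_job())"
```

```text
the job is handed in; nothing more can be done
None
```

The four shakers (yellow, red, blue, green from left to right) now stand upright in the clean rack in their original order, the bystanders were left where they were, and the job was handed in after about 25 s of robot time.

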